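# Click the kiln controller to its next notch and start it

### The arm

A 6-joint arm with a two-finger parallel gripper is mounted at the origin on the work surface. World frame = base frame: x ahead of the robot, y to its left, z up, the work surface at z = 0. Lengths are in m, angles in rad, forces in N, time in s.
With the tool pointing down it reaches from about 0.15 to 0.775 m from the base axis. Payload 6.1 kg.
Tool frame: the origin (TCP) lies at the very end of the fingers, on their centre line; the grasp point (between the pads) lies behind it (bot.hold_point_z is the z of the grasp point in the tool frame, in m); z points along the fingers, y is the line along which they close (so a half turn about z gives the same grasp; the last joint's range is limited). The gripper opens to 85 mm and grips with 20 to 120 N. Pads are 22 mm wide; open, the fingers measure 114 mm over their backs; the gripper's body (76 mm by 85 mm) begins 54 mm behind the grasp point. The pads swing forward as they close: fully open they stand 13 mm farther back than shut.
Start: joints at [1.312, 0.126, -0.04, 1.405, 0, 1.571], TCP at [0.134, 0.508, 0.231] pointing down, gripper open.
Joint ranges: [-2.72, 2.72], [-0.95, 1.95], [-1.27, 1.35], [-1.78, 2.02], [-1.46, 1.47], [-3.14, 3.14]. Speed limits (rad/s): [2.39, 2.39, 3.01, 3.14, 3.14, 3.14].

### API

Orientations are given as a unit quaternion [w, x, y, z].
In Python, from station import bot gives the robot as it stands. The module is installed in compiled form; this text tells all that it offers.
- The arm moves only by the tool play_rows, never from a script. Its argument "deltas" is one flat list of numbers, 7 for each row, row after row: the turn, a rotation vector about the tool's x, y, z in rad, then the shift along the tool's x, y, z in cm, then the opening, from -1 (shut) to 1 (fully open), so that 0 is half open. A call has 1 to 8 rows; each row shifts and turns the commanded pose from where the row before left it, along the tool's axes as they then stand; what a row does not reach is not made up. A row lasts 1/12 s, in which the tool goes at most 41.7 mm and 7.16 degrees, less where a joint would pass 70% of its speed; a pose out of reach is approached as far as the arm can. A call with a gripper value outside its range is refused whole. The fingers move at their own pace and stop on an object; "newtons" is the grip in N (left out, the last holds). Time passes only in rows, so rows that do not move let the fingers close. It gives the time, the measured TCP pose, the force, the opening and the grip force at its end, in the units of the state.
- bot.get_state(): the state, without advancing time (a new reading comes with each control period).
- bot.capture(name): name is "scene" or "side" or "wrist"; returns a dict with "frame" (400x640x3 uint8, blue, green, red), "depth" (400x640 float32, m along the optical axis (not along the pixel's ray), 0 where there is no reading), "K" (3x3 intrinsics, pixels), "pose" (4x4, takes a point from camera to world coordinates); the wrist camera has in their place "T_tool_cam" (4x4, takes a point from camera to tool coordinates, whose origin is the TCP and whose axes are the flange's). Camera axes: x right, y up, looking along -z (the intrinsics and any distortion apply to the point x, -y, -z); pixel columns grow to the right and rows downward; lengths in m; the calibration is good to about 2 mm. A picture is of the moment at which its call begins: read the wrist's pose just before it.
- bot.hand_in(): hands the job in; it is judged then, once.
The state is a dict: "t": time; "joints": joint angles; "joint_velocities": joint speeds; "tau": joint torques, N m; "tool_pos": TCP position; "tcp_rot": TCP orientation; "force": force on the tool from outside, world axes, zero at the start; "moment": the same for the moment, N m; "width": finger opening in m; "finger_force": force on a finger pad.
Only numpy, scipy, OpenCV 4.12 (cv2) and the standard library are available. Lean on these libraries where they do the work, as an engineer would, in place of code of your own. Each camera call takes 0.05 s, during which the arm holds its last target. There are 200 camera calls.

### The job

Set the kiln going: with a fingertip on the rim of the knurled wheel, roll its top away from the robot by one click, so that its white line comes to rest in the next notch, between the two white pointer ticks, and take the finger off. Then press the round start button fully down and let it come up again. Leave the control box, the vase, the cup and the bowl standing where they are.

Things in the scene. Friction and masses are not known exactly. Their poses are not given: they have to be found in the camera images.
- controller: kiln control box, grey, loose on the table on four rubber feet, 150 (x) x 210 (y) x 60 mm high, 2 kg; it slides if pushed sideways with more than about 10 N. Origin: centre of its underside, on the table; z up, its +x is the side away from the robot (when its yaw is 0).
- wheel_top (a point): highest point of the knurled wheel, 75 mm above the table, 15 mm above the box's flat top; fixed to the box at its x = 0, y = +45 mm, axes as the box. Metal wheel, 70 mm in diameter, 26 mm wide, sunk in the box between two fixed black cheeks (6 mm thick, 1.5 mm off its sides, tops 4 mm lower than the wheel's); their white ticks mark the wheel's uppermost line.
- wheel_axle (a point): centre of the wheel, 35 mm below its top; the axle lies level along the box's y. A white line runs across the wheel's rim; it starts on the robot's side of the ticks, 0.5 rad (17.5 mm of rim) short of them. Leaving a notch takes about 2 N along the rim: press down on the wheel with 5 to 10 N so that the finger does not slip.
- wheel (a joint): turn of the wheel, rad; grows as the wheel's top moves to the box's +x (35 mm of rim per rad). Notches at 0, 0.5 and 1.0, stops at -0.08 and 1.08. It starts in the notch at 0; wanted is the middle one, 0.5, where the white line is at the ticks. Past the tipping points at 0.25 and 0.75 the wheel, let go, snaps on into the next notch.
- start_top (a point): centre of the top of the start button, a grey round button 28 mm in diameter in a black housing; it lies at x = 0, y = -60 mm of the box and moves down with the button.
- start (a joint): travel of the start button, m: 0 up, 0.006 fully down (about 5 N); it springs up when let go.
- vase: loose terracotta vase, 68 mm in diameter, 90 mm high; origin centre of its underside. Leave alone.
- cup: loose terracotta cup, 72 mm in diameter, 75 mm high; origin centre of its underside. Leave alone.
- bowl: loose white bowl, 100 mm in diameter, 45 mm high; origin centre of its underside. Leave alone.

How it is judged:
By the outcome, as a careful person would: the job done as asked, in the order asked, and still so for the second after the job is handed in, with the robot touching nothing.
It also fails if it takes over 48 s, if anything falls off the work surface, if the arm or the gripper's body presses on something with over 40 N, if the wrist force passes 120 N, or if a joint passes its speed limit or range.

## Working session

There is one attempt and no reset: what is moved stays moved. The work goes in short steps, Python scripts to look and compute and a tool call to move; the robot and the scene stay as the last step left them, time stands still between calls to the robot, and variables do not carry over. Pictures are saved under pics/ and viewed, at most 10 in all, crops included, and the job is handed in when it is done.

Besides the shell and the picture viewer there is one more tool, called after "Call:" by a JSON object that holds its "method" and its "body". play_rows: Moves the arm, as the interface text tells. Its arguments: {"type":"object","properties":{"deltas":{"type":"array"},"newtons":{"type":"number"}},"required":["deltas"]}

```bash
mkdir -p pics; cat > h.py <<'E'
import numpy as np, cv2
from station import bot
from scipy.spatial.transform import Rotation as R
def world(c,u,v,T=None):
    K=c["K"];d=float(np.median(c["depth"][v-1:v+2,u-1:u+2]))
    p=np.array([(u-K[0,2])/K[0,0]*d,-(v-K[1,2])/K[1,1]*d,-d,1])
    return ((c["pose"] if T is None else T)@p)[:3]
E
python3 - <<'E'
from h import *
s=bot.get_state();print(s["t"],s["tool_pos"],s["tcp_rot"],s["width"],bot.hold_point_z)
for n in("scene","side"):
    c=bot.capture(n);cv2.imwrite(f"pics/{n}0.png",c["frame"]);np.savez(f"{n}.npz",**{k:v for k,v in c.items() if isinstance(v,np.ndarray)});print(n,list(c),c["pose"].round(3).tolist())
E
```

```text
0.0 [0.13424622 0.50710867 0.23053995] [-9.93699851e-05  1.29049655e-01  9.91637813e-01 -7.90236721e-04] 0.08573705927056711 -0.0187
scene ['frame', 'depth', 'K', 'pose'] [[-0.482, -0.623, 0.616, 1.241], [0.876, -0.359, 0.322, 0.365], [0.02, 0.695, 0.719, 0.79], [0.0, 0.0, 0.0, 1.0]]
side ['frame', 'depth', 'K', 'pose'] [[0.97, 0.166, -0.18, 0.46], [-0.244, 0.704, -0.667, -0.553], [0.016, 0.69, 0.723, 0.712], [0.0, 0.0, 0.0, 1.0]]
```

View pics/scene0.png

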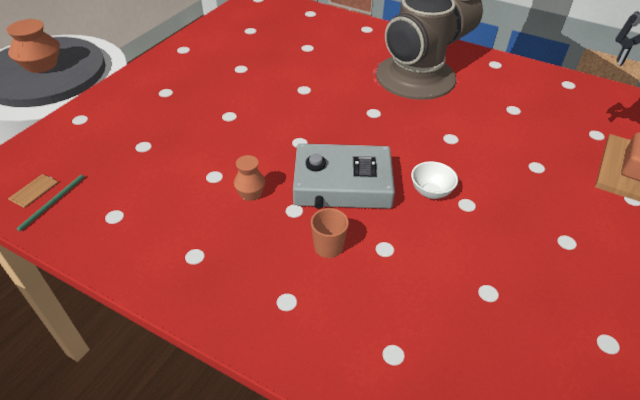

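View pics/side0.png

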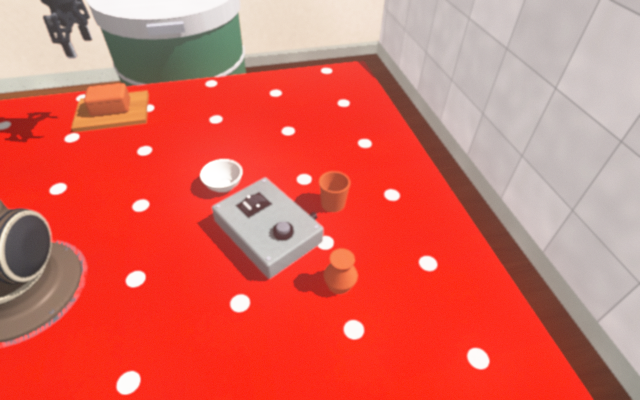

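The scene camera shows the box at about (343,175), the wheel at (365,165), the button at (316,161), the vase at (249,180), the cup at (330,232) and the bowl at (434,181). In the side view the wheel is at (253,204) and the button at (283,230).

```bash
python3 - <<'E'
from h import *
S=np.load("scene.npz");D=np.load("side.npz")
for n,c,pts in(("scene",S,[(365,165),(316,160),(340,165),(299,148),(387,149),(391,184),(298,188),(249,163),(330,215),(434,181)]),("side",D,[(253,204),(283,228),(264,220),(266,183),(218,216),(270,266),(317,234)])):
    for p in pts: print(n,p,world(c,*p).round(4))
# top-face fit: heightfield points
P=[]
for c in(S,D):
    K=c["K"];d=c["depth"];v,u=np.mgrid[:400,:640]
    q=np.stack([(u-K[0,2])/K[0,0]*d,-(v-K[1,2])/K[1,1]*d,-d],-1)@c["pose"][:3,:3].T+c["pose"][:3,3]
    b=np.array(world(c,340,165) if c is S else world(c,264,220))
    m=(d>0)&(abs(q[...,2]-b[2])<.004)&(np.hypot(q[...,0]-b[0],q[...,1]-b[1])<.16)
    n_,l,st,_=cv2.connectedComponentsWithStats(m.astype(np.uint8)); k=1+st[1:,4].argmax()
    r=cv2.minAreaRect(q[l==k][:,:2].astype(np.float32)*1000);print(r,np.median(q[l==k][:,2]))
a=cv2.resize(S["frame"][130:220,280:410],None,fx=5,fy=5,interpolation=2)
cv2.imwrite("pics/crop0.png",a)
E
```

```text
scene (365, 165) [0.4919 0.0687 0.0735]
scene (316, 160) [ 0.5393 -0.0234  0.0829]
scene (340, 165) [0.505  0.0166 0.0603]
scene (299, 148) [ 0.5007 -0.0882  0.0603]
scene (387, 149) [0.4064 0.083  0.0612]
scene (391, 184) [0.5045 0.1355 0.0607]
scene (298, 188) [ 0.6087 -0.0264  0.0582]
scene (249, 163) [ 0.6241 -0.1336  0.0907]
scene (330, 215) [0.6426 0.0664 0.059 ]
scene (434, 181) [0.3955 0.1991 0.0095]
side (253, 204) [0.4785 0.0524 0.0747]
side (283, 228) [ 0.5281 -0.0352  0.0827]
side (264, 220) [0.4953 0.0141 0.0606]
side (266, 183) [0.5174 0.1262 0.0597]
side (218, 216) [0.4007 0.0543 0.0538]
side (270, 266) [ 0.4888 -0.1001  0.0541]
side (317, 234) [ 0.5974 -0.0438  0.0537]
((504.3162841796875, 23.719711303710938), (153.09478759765625, 208.495361328125), 27.54445457458496) 0.06017555035137506
((500.65118408203125, 23.012535095214844), (149.30078125, 209.2697296142578), 27.44277000427246) 0.06037557235592694
```

View pics/crop0.png

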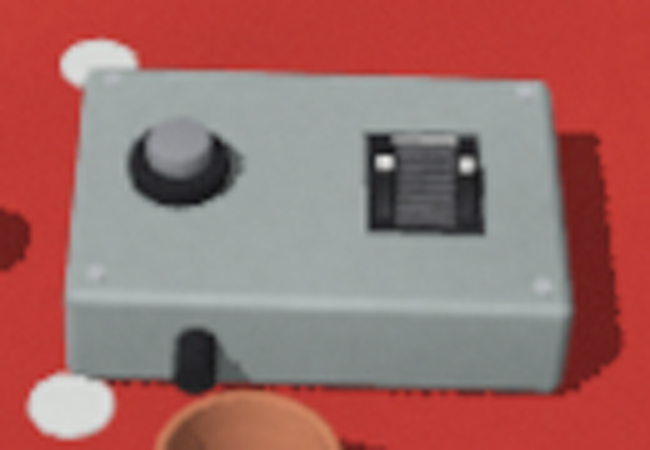

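Call:
{"method": "play_rows", "body": {"deltas": [0, 0, 0.119, 0, 0, 0.5, -1, 0, 0, 0.119, 0, 0, 0.5, -1, 0, 0, 0.119, 0, 0, 0.5, -1, 0, 0, 0.119, 0, 0, 0.5, -1, 0, 0, 0.119, 0, 0, 0.5, -1, 0, 0, 0.119, 0, 0, 0.5, -1, 0, 0, 0.119, 0, 0, 0.5, -1, 0, 0, 0, 0, 0, 0, -1], "newtons": 60}}

```text
t: 0.77
tool_pos: [0.1341, 0.5068, 0.1949]
tcp_rot: [0.0, 0.52, 0.854, -0.001]
force: [0.2, -0.8, 0.0]
width: -0.0002
finger_force: 0.0
```

```bash
cat >> h.py <<'E'
def rel(x,y,z):
    s=bot.get_state();q=s["tcp_rot"];r=R.from_quat([q[1],q[2],q[3],q[0]])
    print("t",round(s["t"],2),"pos",np.round(s["tool_pos"],4),"F",np.round(s["force"],1),"w",round(s["width"],4))
    print("axes x,y:",r.as_matrix()[:,0].round(3),r.as_matrix()[:,1].round(3),"yaw x",np.degrees(np.arctan2(*r.as_matrix()[1::-1,0])).round(2))
    print("tool shift cm:",(r.inv().apply(np.array([x,y,z])-s["tool_pos"])*100).round(2))
E
python3 -c "
from h import *
rel(.474,.059,.15)"
```

```text
t 0.77 pos [0.1341 0.5068 0.1949] F [ 0.2 -0.8  0. ] w -0.0002
axes x,y: [-0.458  0.889 -0.002] [ 0.889  0.458 -0.002] yaw x 117.28
tool shift cm: [-55.37   9.69   4.57]
```

Call:
{"method": "play_rows", "body": {"deltas": [0, 0, 0, -3.4, 0.6, 0, -1, 0, 0, 0, -3.4, 0.6, 0, -1, 0, 0, 0, -3.4, 0.6, 0, -1, 0, 0, 0, -3.4, 0.6, 0, -1, 0, 0, 0, -3.4, 0.6, 0, -1, 0, 0, 0, -3.4, 0.6, 0, -1, 0, 0, 0, -3.4, 0.6, 0, -1, 0, 0, 0, -3.4, 0.6, 0, -1]}}

```text
t: 1.43
tool_pos: [0.3029, 0.2868, 0.1966]
tcp_rot: [0.0, 0.517, 0.856, 0.0]
force: [0.5, 1.4, -0.2]
width: 0.0
finger_force: 0.0
```

Call:
{"method": "play_rows", "body": {"deltas": [0, 0, 0, -3.4, 0.6, 0, -1, 0, 0, 0, -3.4, 0.6, 0, -1, 0, 0, 0, -3.4, 0.6, 0, -1, 0, 0, 0, -3.4, 0.6, 0, -1, 0, 0, 0, -3.4, 0.6, 0, -1, 0, 0, 0, -3.4, 0.6, 0, -1, 0, 0, 0, 0, 0, 0, -1, 0, 0, 0, 0, 0, 0, -1]}}

```text
t: 2.1
tool_pos: [0.4289, 0.1224, 0.1962]
tcp_rot: [-0.0, 0.52, 0.854, -0.0]
force: [-1.0, 0.0, -0.1]
width: 0.0003
finger_force: 0.0
```

```bash
python3 -c "
from h import *
rel(.474,.059,.15)
c=bot.capture('wrist');cv2.imwrite('pics/w1.png',c['frame']);np.savez('w1.npz',**c);print(c['T_tool_cam'].round(3))"
```

```text
t 2.1 pos [0.4289 0.1224 0.1962] F [-1.   0.  -0.1] w 0.0003
axes x,y: [-0.46   0.888  0.   ] [ 0.888  0.46  -0.001] yaw x 117.39
tool shift cm: [-7.71  1.09  4.61]
[[ 0.001  0.949  0.316  0.081]
 [ 1.    -0.001 -0.     0.   ]
 [-0.     0.316 -0.949 -0.142]
 [ 0.     0.     0.     1.   ]]
```

View pics/w1.png

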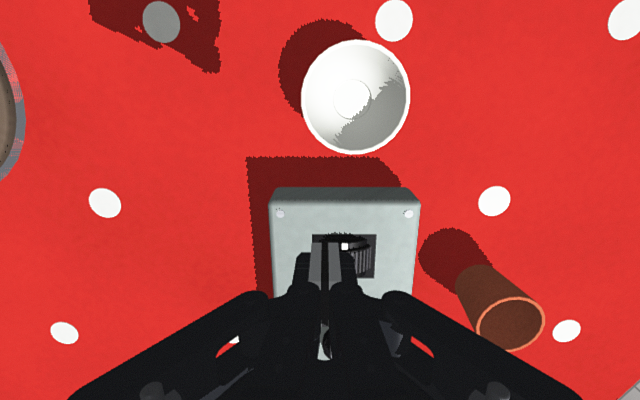

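The wrist view shows the box from (272,190) to (420,297) with its screws at (280,213) and (408,213). The wheel window spans (312–377, 235–278), behind the shut fingers, and the bowl is at (356,97).

```bash
python3 -c "
from h import *
c=np.load('w1.npz');s=bot.get_state();q=s['tcp_rot'];T=np.eye(4);T[:3,:3]=R.from_quat([q[1],q[2],q[3],q[0]]).as_matrix();T[:3,3]=s['tool_pos'];M=T@c['T_tool_cam']
for p in [(280,214),(408,214),(365,262),(375,235),(377,276),(312,235)]: print(p,world(c,*p,T=M).round(4),world(c,*p,T=c['T_tool_cam']).round(4))
print(T[:3,:3].T@(np.array([.4815,.063,.075])-T[:3,3]))
"
```

```text
(280, 214) [0.4039 0.0774 0.0606] [-0.0296 -0.0427  0.1356]
(408, 214) [0.5135 0.1345 0.0607] [-0.0294  0.0809  0.1354]
(365, 262) [0.5005 0.0725 0.0666] [-0.0785  0.0407  0.1295]
(375, 235) [0.4967 0.1004 0.0602] [-0.052   0.0503  0.136 ]
(377, 276) [0.5225 0.0608 0.0597] [-0.099   0.0549  0.1364]
(312, 235) [0.4414 0.0717 0.0602] [-0.052  -0.012   0.1359]
[-0.07813815  0.01950542  0.12113258]
```

Call:
{"method": "play_rows", "body": {"deltas": [0, 0, 0, -1.9, 0.25, 1.5, -1, 0, 0, 0, -1.9, 0.25, 1.5, -1, 0, 0, 0, -1.9, 0.25, 1.5, -1, 0, 0, 0, -1.9, 0.25, 1.5, -1, 0, 0, 0, 0, 0, 2, -1, 0, 0, 0, 0, 0, 2, -1, 0, 0, 0, 0, 0, 1, -1, 0, 0, 0, 0, 0, 0, -1]}}

```text
t: 2.82
tool_pos: [0.4701, 0.0618, 0.0842]
tcp_rot: [-0.002, 0.518, 0.855, -0.001]
force: [-0.2, 0.0, 0.1]
width: -0.0
finger_force: 0.0
```

Call:
{"method": "play_rows", "body": {"deltas": [0, 0, 0, 0, 0, 0.3, -1, 0, 0, 0, 0, 0, 0.3, -1, 0, 0, 0, 0, 0, 0.2, -1, 0, 0, 0, 0, 0, 0, -1, 0, 0, 0, 0, 0, 0, -1, 0, 0, 0, 0, 0, 0, -1]}}

```text
t: 3.32
tool_pos: [0.4725, 0.061, 0.0788]
tcp_rot: [0.0, 0.519, 0.855, 0.0]
force: [-0.3, 0.6, -0.2]
width: 0.0002
finger_force: 0.0
```

Call:
{"method": "play_rows", "body": {"deltas": [0, 0, 0, 0, 0, 0.1, -1, 0, 0, 0, 0, 0, 0.1, -1, 0, 0, 0, 0, 0, 0.1, -1, 0, 0, 0, 0, 0, 0, -1, 0, 0, 0, 0, 0, 0, -1]}}

```text
t: 3.73
tool_pos: [0.4721, 0.0609, 0.0752]
tcp_rot: [-0.0, 0.519, 0.855, -0.0]
force: [-0.3, 0.2, -0.4]
width: 0.0002
finger_force: 0.0
```

```bash
python3 -c "
from h import *
rel(.4725,.061,.075)"
```

```text
t 3.73 pos [0.4721 0.0609 0.0752] F [-0.3  0.2 -0.4] w 0.0002
axes x,y: [-0.461  0.887  0.   ] [ 0.887  0.461 -0.   ] yaw x 117.44
tool shift cm: [-0.01  0.04  0.02]
```

Call:
{"method": "play_rows", "body": {"deltas": [0, 0, 0, 0, 0, 0.1, -1, 0, 0, 0, 0, 0, 0, -1, 0, 0, 0, 0, 0, 0, -1]}}

```text
t: 3.98
tool_pos: [0.4726, 0.0611, 0.0748]
tcp_rot: [0.0, 0.519, 0.855, 0.0]
force: [-1.1, -0.2, 4.8]
width: 0.0001
finger_force: 2.0
```

Call:
{"method": "play_rows", "body": {"deltas": [0, 0, 0, 0, 0, 0.05, -1, 0, 0, 0, 0, 0, 0, -1, 0, 0, 0, 0, 0, 0, -1]}}

```text
t: 4.23
tool_pos: [0.4728, 0.0612, 0.0747]
tcp_rot: [0.001, 0.519, 0.855, 0.001]
force: [-0.9, 0.8, 6.4]
width: -0.0001
finger_force: 3.7
```

Call:
{"method": "play_rows", "body": {"deltas": [0, 0, 0, 0, 0.1, 0.02, -1, 0, 0, 0, 0, 0.1, 0, -1, 0, 0, 0, 0, 0.1, 0, -1, 0, 0, 0, 0, 0.1, 0, -1, 0, 0, 0, 0, 0, 0, -1, 0, 0, 0, 0, 0, 0, -1]}}

```text
t: 4.73
tool_pos: [0.4764, 0.0631, 0.0748]
tcp_rot: [0.001, 0.519, 0.855, 0.001]
force: [-0.6, 1.7, 9.4]
width: 0.0001
finger_force: 4.9
```

```bash
python3 -c "
from h import *
rel(.4726,.0611,.0747)
c=bot.capture('scene');cv2.imwrite('pics/s2.png',cv2.resize(c['frame'][130:220,280:410],None,fx=5,fy=5,interpolation=2))"
```

```text
t 4.73 pos [0.4764 0.0631 0.0748] F [-0.6  1.7  9.4] w 0.0001
axes x,y: [-0.461  0.887 -0.   ] [0.887 0.461 0.002] yaw x 117.45
tool shift cm: [ 0.   -0.43  0.01]
```

View pics/s2.png

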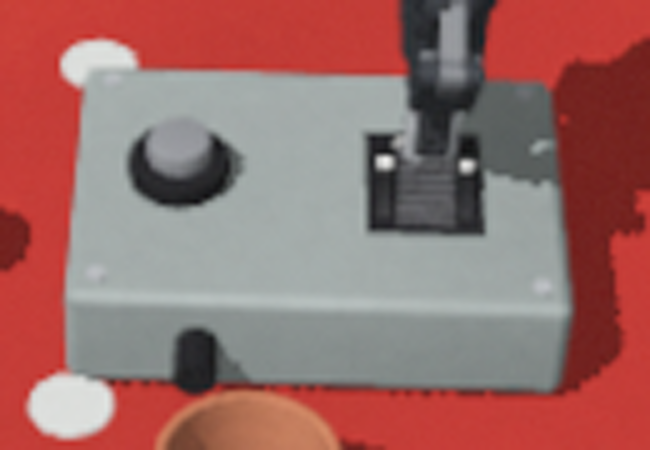

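The finger is on the wheel near (430,150), just on the robot side of the ticks at (385,162) and (467,165). The box has not moved.

Call:
{"method": "play_rows", "body": {"deltas": [0, 0, 0, 0, 0.1, 0, -1, 0, 0, 0, 0, 0.1, 0, -1, 0, 0, 0, 0, 0.1, 0, -1, 0, 0, 0, 0, 0.1, 0, -1, 0, 0, 0, 0, 0, 0, -1, 0, 0, 0, 0, 0, 0, -1]}}

```text
t: 5.28
tool_pos: [0.4803, 0.065, 0.0749]
tcp_rot: [0.001, 0.519, 0.855, 0.001]
force: [-0.6, 1.2, 8.8]
width: 0.0001
finger_force: 4.5
```

Call:
{"method": "play_rows", "body": {"deltas": [0, 0, 0, 0, 0.1, 0, -1, 0, 0, 0, 0, 0.1, 0, -1, 0, 0, 0, 0, 0.1, 0, -1, 0, 0, 0, 0, 0.1, 0, -1, 0, 0, 0, 0, 0.1, 0, -1, 0, 0, 0, 0, 0, 0, -1, 0, 0, 0, 0, 0, 0, -1]}}

```text
t: 5.87
tool_pos: [0.4853, 0.0676, 0.0749]
tcp_rot: [0.001, 0.519, 0.855, 0.002]
force: [0.7, 2.9, 7.0]
width: -0.0002
finger_force: 3.5
```

```bash
python3 -c "
from h import *
rel(.4726,.0611,.0747)"
```

```text
t 5.87 pos [0.4853 0.0676 0.0749] F [0.7 2.9 7. ] w -0.0002
axes x,y: [-0.461  0.887 -0.   ] [0.887 0.461 0.004] yaw x 117.46
tool shift cm: [ 0.01 -1.42  0.01]
```

Call:
{"method": "play_rows", "body": {"deltas": [0, 0, 0, 0, 0.1, 0, -1, 0, 0, 0, 0, 0.1, 0, -1, 0, 0, 0, 0, 0.1, 0, -1, 0, 0, 0, 0, 0, 0, -1, 0, 0, 0, 0, 0, 0, -1]}}

```text
t: 6.28
tool_pos: [0.4877, 0.0689, 0.0747]
tcp_rot: [0.001, 0.519, 0.855, 0.001]
force: [0.6, 0.3, 6.3]
width: 0.0004
finger_force: 3.4
```

Call:
{"method": "play_rows", "body": {"deltas": [0, 0, 0, 0, 0, -0.2, -1, 0, 0, 0, 0, 0, -0.5, -1, 0, 0, 0, 0, 0, -1.5, -1, 0, 0, 0, 0, 0, -2, -1, 0, 0, 0, -3, 0, -1, -1, 0, 0, 0, -3, 0, 0, -1, 0, 0, 0, -2.2, 0, 0, -1, 0, 0, 0, 0, 0, 0, -1]}}

```text
t: 6.95
tool_pos: [0.5256, -0.0073, 0.1257]
tcp_rot: [0.001, 0.521, 0.854, -0.0]
force: [-0.7, 0.6, 0.0]
width: -0.0
finger_force: 0.0
```

```bash
python3 - <<'E'
from h import *
rel(.530,-.030,.095)
c=bot.capture('scene');a=cv2.resize(c['frame'][130:220,280:410],None,fx=5,fy=5,interpolation=2)
d=bot.capture('side');b=cv2.resize(d['frame'][170:260,200:330],None,fx=5,fy=5,interpolation=2)
cv2.imwrite('pics/s3.png',cv2.resize(np.vstack([a,b]),None,fx=.66,fy=.66,interpolation=3))
E
```

```text
t 6.95 pos [ 0.5256 -0.0073  0.1257] F [-0.7  0.6  0. ] w -0.0
axes x,y: [-0.458  0.889 -0.002] [0.889 0.458 0.   ] yaw x 117.26
tool shift cm: [-2.22 -0.66  3.07]
```

View pics/s3.png

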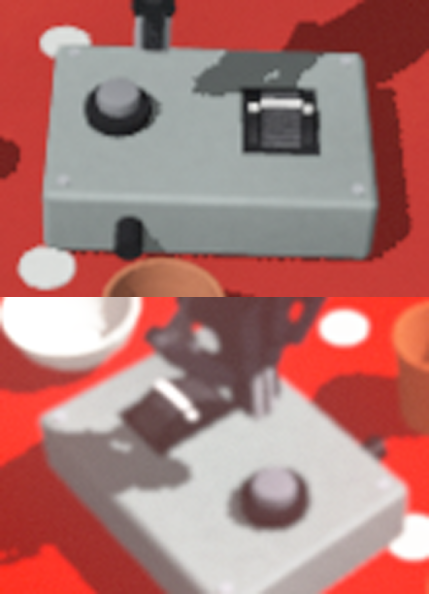

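The white line now sits between the two ticks, at (280,104) in the upper crop. The box is in place.

Call:
{"method": "play_rows", "body": {"deltas": [0, 0, 0, -1.1, -0.3, 1, -1, 0, 0, 0, -1.1, -0.3, 1, -1, 0, 0, 0, 0, 0, 1, -1, 0, 0, 0, 0, 0, 0.5, -1, 0, 0, 0, 0, 0, 0, -1, 0, 0, 0, 0, 0, 0, -1]}}

```text
t: 7.55
tool_pos: [0.5283, -0.0264, 0.0899]
tcp_rot: [-0.001, 0.519, 0.855, -0.0]
force: [-0.9, -0.4, 0.3]
width: -0.0001
finger_force: 0.0
```

```bash
python3 -c "
from h import *
rel(.5295,-.0295,.083)"
```

```text
t 7.55 pos [ 0.5283 -0.0264  0.0899] F [-0.9 -0.4  0.3] w -0.0001
axes x,y: [-0.461  0.887  0.001] [ 0.887  0.461 -0.001] yaw x 117.47
tool shift cm: [-0.33 -0.04  0.69]
```

Call:
{"method": "play_rows", "body": {"deltas": [0, 0, 0, -0.3, 0, 0.3, -1, 0, 0, 0, 0, 0, 0.3, -1, 0, 0, 0, 0, 0, 0.2, -1, 0, 0, 0, 0, 0, 0.2, -1, 0, 0, 0, 0, 0, 0.1, -1, 0, 0, 0, 0, 0, 0, -1, 0, 0, 0, 0, 0, 0, -1]}}

```text
t: 8.13
tool_pos: [0.5306, -0.0293, 0.0799]
tcp_rot: [0.0, 0.519, 0.855, 0.0]
force: [0.4, -0.3, 2.2]
width: -0.0
finger_force: 1.3
```

Call:
{"method": "play_rows", "body": {"deltas": [0, 0, 0, 0, 0, 0.1, -1, 0, 0, 0, 0, 0, 0.1, -1, 0, 0, 0, 0, 0, 0, -1, 0, 0, 0, 0, 0, 0, -1]}}

```text
t: 8.47
tool_pos: [0.5305, -0.0293, 0.0778]
tcp_rot: [0.0, 0.519, 0.855, 0.0]
force: [-0.4, 1.1, 3.9]
width: -0.0
finger_force: 1.9
```

Call:
{"method": "play_rows", "body": {"deltas": [0, 0, 0, 0, 0, 0.1, -1, 0, 0, 0, 0, 0, 0.1, -1, 0, 0, 0, 0, 0, 0, -1, 0, 0, 0, 0, 0, 0, -1]}}

```text
t: 8.8
tool_pos: [0.5306, -0.0294, 0.076]
tcp_rot: [0.0, 0.519, 0.855, 0.0]
force: [-0.8, 1.0, 6.3]
width: -0.0
finger_force: 3.3
```

Call:
{"method": "play_rows", "body": {"deltas": [0, 0, 0, 0, 0, 0.1, -1, 0, 0, 0, 0, 0, 0, -1, 0, 0, 0, 0, 0, 0, -1, 0, 0, 0, 0, 0, 0, -1]}}

```text
t: 9.13
tool_pos: [0.5306, -0.0293, 0.0759]
tcp_rot: [0.001, 0.519, 0.855, 0.0]
force: [-3.9, 0.7, 12.6]
width: 0.0
finger_force: 6.4
```

Fully down: z stopped changing and the force jumped to 12.6 N. Next I release the button and lift clear.

Call:
{"method": "play_rows", "body": {"deltas": [0, 0, 0, 0, 0, -0.3, -1, 0, 0, 0, 0, 0, -0.7, -1, 0, 0, 0, 0, 0, -2, -1, 0, 0, 0, 0, 0, -3, -1, 0, 0, 0, 0, 0, -3, -1, 0, 0, 0, 0, -3, -2, -1, 0, 0, 0, 0, -3, 0, -1, 0, 0, 0, 0, -3, 0, -1]}}

```text
t: 9.8
tool_pos: [0.4502, -0.0713, 0.1856]
tcp_rot: [0.001, 0.519, 0.855, 0.0]
force: [0.0, -0.4, -1.1]
width: -0.0005
finger_force: 0.0
```

Call:
{"method": "play_rows", "body": {"deltas": [0, 0, 0, 0, -3, 0, -1, 0, 0, 0, 0, -3, 0, -1, 0, 0, 0, 0, 0, 0, -1, 0, 0, 0, 0, 0, 0, -1, 0, 0, 0, 0, 0, 0, -1]}}

```text
t: 10.22
tool_pos: [0.3975, -0.0986, 0.1846]
tcp_rot: [0.0, 0.519, 0.855, 0.0]
force: [0.2, 0.4, 1.4]
width: 0.0001
finger_force: 0.0
```

```bash
python3 - <<'E'
from h import *
rel(.530,-.030,.095)
c=bot.capture('scene');a=c['frame'][110:270,220:480]
cv2.imwrite('pics/s4.png',cv2.resize(a,None,fx=3,fy=3,interpolation=2))
print(world(c,316,160))
E
```

```text
t 10.22 pos [ 0.3975 -0.0986  0.1846] F [0.2 0.4 1.4] w 0.0001
axes x,y: [-0.46   0.888 -0.   ] [0.888 0.46  0.   ] yaw x 117.41
tool shift cm: [-1.000e-02  1.492e+01  8.970e+00]
[ 0.53776717 -0.0242673   0.08143319]
```

View pics/s4.png

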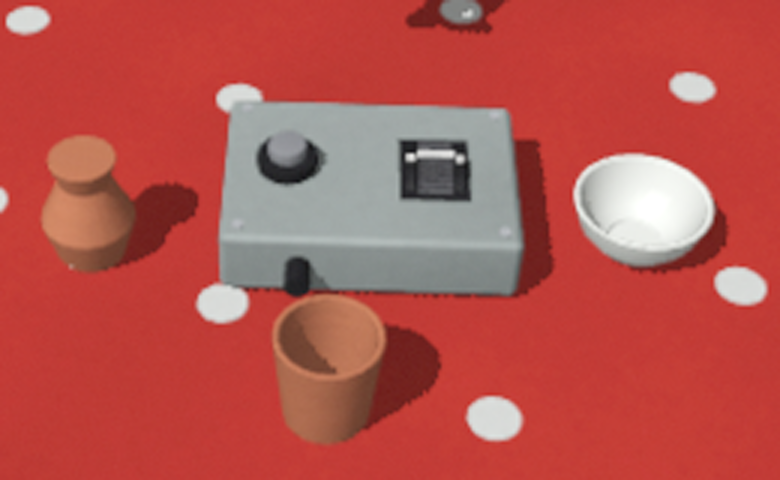

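The white line sits between the ticks at (435,156), the button is up at (288,148), and the box, vase, cup and bowl have not moved.

```bash
python3 -c "
from station import bot
print(bot.hand_in())"
```

```text
the job is handed in; nothing more can be done
None
```

The job is handed in: the wheel is one click on with its white line between the ticks, the start button was then pressed fully down and came back up, and the last camera picture showed the box, vase, cup and bowl where they stood.

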